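Load a vice jaw under the hold-down flap of a grinding jig

ROBOT

A 7-joint arm with a two-finger parallel gripper is mounted at the origin on the work surface. World frame = base frame: x ahead of the robot, y to its left, z up, the work surface at z = 0. Lengths are in m, angles in degrees, forces in N, time in s.
With the tool pointing down it reaches from about 0.4 to 0.925 m from the base axis. Payload 5.6 kg.
Tool frame: the origin (TCP) lies midway between the tips of the shut fingers; the grasp point (between the pads) lies 19 mm behind it; z points along the fingers, y is the line along which they close (so a half turn about z gives the same grasp; the last joint's range is limited). The gripper opens to 85 mm and grips with 20 to 120 N. Pads are 22 mm wide; open, the fingers measure 114 mm over their backs; the gripper's body (76 mm by 85 mm) begins 54 mm behind the grasp point. The pads swing forward as they close: fully open they stand 13 mm farther back than shut.
Start: joints at [74.255, 26.786, -0.665, 91.828, 0.344, 61.387, -3.226], TCP at [0.149, -0.633, 0.231] pointing down, gripper open.
Joint ranges: [-144.91, 144.91], [-17.63, 115.5], [-89.93, 88.59], [15.96, 139.68], [-74.01, 254.01], [8.47, 105.57], [-167.45, 167.45]. Speed limits (degrees/s): [147.25, 147.25, 180, 180, 180, 180, 180].

INTERFACE

Orientations are given as a 3x3 rotation matrix whose columns are the frame's x, y, z axes.
In Python, from plant import bot, imaging gives the robot as it stands.
- The arm moves only by the tool move_arm, never from a script. Its argument "series" is a list of rows, each a list of 6 numbers: the shift along the tool's x, y, z in mm, then the turn, a rotation vector about the tool's x, y, z in degrees. A call has 1 to 12 rows; each row shifts and turns the commanded pose from where the row before left it, along the tool's axes as they then stand; what a row does not reach is not made up. A row lasts 1/10 s, in which the tool goes at most 50 mm and 8.59 degrees, less where a joint would pass 70% of its speed; a pose out of reach is approached as far as the arm can. A call is refused whole if a number of a shift passes 50 or a number of a turn 8.59, either way. A call with a gripper value outside its range is refused whole. "grip" is the closure, from 0 (fully open) to 1 (shut), set as the call begins (left out, the last holds). The fingers move at their own pace and stop on an object; "newtons" is the grip in N (left out, the last holds). Time passes only in rows, so rows that do not move let the fingers close. It gives the time, the measured TCP pose, the force, the opening and the grip force at its end, in the units of the state.
- bot.observe(): the state, without advancing time (a new reading comes with each control period).
- imaging.read_camera(name): name is "side" or "top"; returns a dict with "frame" (400x640x3 uint8, red, green, blue), "depth" (400x640 float32, m along the optical axis (not along the pixel's ray), 0 where there is no reading), "fx", "fy", "cx", "cy" (pixels), "cam_to_world" (4x4, takes a point from camera to world coordinates). Camera axes: x right, y down, z forward; pixel columns grow to the right and rows downward; lengths in m; the calibration is good to about 2 mm. A picture is of the moment at which its call begins.
- bot.hand_in(): hands the job in; it is judged then, once.
Trained networks look in a picture, given as the dict that the camera call returned (one of the last four; its "shot" number tells which), for a name from the list of things; names that differ only in an ending like _2 or _b are one class to them, and where a whole thing is asked for, a point or a joint stands for the part that bears it (a point fixed in the world has none). Each returns a list of dicts, best first, with "score" (0 to 1); they miss things now and then, are a little off and sometimes report something else, mostly with a low value. They report only what shows in the picture. A call takes as long as a camera call. They do not tell look-alikes from the thing itself.
- imaging.look_for(picture, target): "centre" ([column, row] in pixels, amid what is visible of it).
The state is a dict: "clock": time; "qpos": joint angles; "joint_vel": joint speeds; "tau": joint torques, N m; "tool_pos": TCP position; "ee_rot": TCP orientation; "force": force on the tool from outside, world axes, zero at the start; "torque": the same for the moment, N m; "opening": opening from 0.0 (shut) to 1.0 (fully open); "grip_force": force on a finger pad.
Only numpy, scipy, OpenCV 4.12 (cv2) and the standard library are available. Lean on these libraries where they do the work, as an engineer would, in place of code of your own. Each camera call takes 0.05 s, during which the arm holds its last target. There are 200 camera calls.

TASK

Load the grinding jig. With one fingertip press the long press bar down so that the spring hold-down flap is held open, and with the other finger push the steel vice jaw lying in the slide-way forward under it until it is fully home against the end stop; only then let the bar up, so that the flap comes down and clamps the jaw. Push the jaw along the slide-way only, never lift it, and leave the other things on the bench alone.

Things in the scene. Friction and masses are not known exactly. Their poses are not given: they have to be found in the camera images.
- jig: Grinding jig fixed to the bench: dark steel base plate 230 (x) x 120 (y) x 10 mm. Origin: centre of its underside, on the bench top; x is the direction the vice jaw is pushed, z up. Slide-way along x: centre line y = -32 mm, bed z = 10 mm, walls 35 mm apart inside, 6 mm thick, tops at z = 20 mm, from x = -114 to +101 mm; open at its -x end and above, except under the flap.
- stop_face (a point): Centre of the face of the end stop, a steel block closing the far end of the slide-way: x = +88 mm, y = -32 mm, z = 21 mm in the jig, axes as the jig's. Top of the block z = 36 mm.
- hinge (a point): Point on the axis of the flap's hinge rod: x = -35 mm, y = 0, z = 28 mm in the jig, axes as the jig's. Rod along x from -114 to +114 mm, tubes of 12 to 16 mm diameter on it, lugs at x = -109, +37, +109 mm (tops z = 36 mm). Nothing of the jig, flap open, stands higher than z = 58 mm.
- flap (a joint): Angle of the sprung hold-down flap about the hinge rod, rad: 0 = closed, grows as press bar goes down and nose goes up, stops at 0.62; the spring always closes it. Below 0.25 the nose bars the vice jaw's way (pushing on it does not open it); at 0.25 it rests on the vice jaw's top, at 0.45 it is 6 mm clear of it, at 0.55 9 mm. Holding 0.55 takes about 6 N pressed 30 mm out from the hinge.
- bar_mid (a point): Middle of the top face of the press bar, a steel strip that is part of the flap: 130 mm long (x = -100 to +30 mm in the jig), 3 mm thick, reaching 46 mm out from the hinge on +y. This point: x = -35 mm, 30 mm out; axes turn with the flap. Closed: bar slopes up outward 0.32 rad, here y = 28, z = 39 mm of the jig; at 0.55 it slopes down 0.23 rad, y = 29, z = 23 mm. A fingertip can press and slide along it in x.
- jaw: Vice jaw to load: plain bright steel block 76 (x) x 30 (y) x 22 (z) mm, two dark screw holes in its top, 0.3 to 0.5 kg, loose on the bed with its long side along the slide-way, top at z = 32 mm of the jig, front end short of the nose. Origin: centre of its underside; fully home it is at x = +50 mm of the jig, its front end touching the end stop.
- mate: A second vice jaw of the same shape and size, lying on the bench beside the jig; leave it alone. Origin: centre of its underside.
- tube: A cardboard tube, 52 mm diameter, 60 mm tall, standing on the bench; leave it alone. Origin: centre of its foot.
- compound_bar: A reddish bar of polishing compound in a paper sleeve, 110 x 42 x 36 mm, on the bench; leave it alone. Origin: centre of its underside.
- nose_mid (a point): The flap's black round nose, a plastic rod 10 mm in diameter, 40 mm long (x = +44 to +84 mm in the jig), over the slide-way's centre line, 32 mm from the hinge axis on the -y side, joined to the hinge by a steel plate. This point: middle of the rod; axes turn with the flap. Flap closed: its lowest line is 14 mm above the bed.
Mind the look-alikes: they are no part of the job. Leave any brown or purple look-alike of the jaw alone.

How it is judged:
By the outcome, as a careful person would: the job done as asked, in the order asked, and still so for the second after the job is handed in, with the robot touching nothing.
It also fails if it takes over 42 s, if anything falls off the work surface, if the arm or the gripper's body presses on something with over 40 N, if the wrist force passes 120 N, or if a joint passes its speed limit or range.

## Working session

There is one attempt and no reset: what is moved stays moved. The work goes in short steps, Python scripts to look and compute and a tool call to move; the robot and the scene stay as the last step left them, time stands still between calls to the robot, and variables do not carry over. Pictures are saved under pics/ and viewed, at most 10 in all, crops included, and the job is handed in when it is done.

Besides the shell and the picture viewer there is one more tool, called as name([rows], argument=value, ...), one row to a line, values as JSON. move_arm: Moves the arm, as the interface text tells. Its arguments: {"type":"object","properties":{"series":{"type":"array","items":{"type":"array","items":{"type":"number"}}},"grip":{"type":"number"},"newtons":{"type":"number"}},"required":["series"]}

```bash
mkdir -p pics; ls; cat > h.py <<'E'
import numpy as np, cv2
from plant import bot, imaging
def save(p,n): cv2.imwrite('pics/'+n,cv2.cvtColor(p['frame'],cv2.COLOR_RGB2BGR))
def pt(p,u,v,r=1):
    u,v=int(round(u)),int(round(v)); w=p['depth'][v-r:v+r+1,u-r:u+r+1]; w=w[w>0]
    if not len(w): return None
    d=np.median(w); c=[(u-p['cx'])/p['fx']*d,(v-p['cy'])/p['fy']*d,d,1]
    return (p['cam_to_world']@np.array(c))[:3]
E
python3 - <<'E'
from h import *
np.set_printoptions(precision=4,suppress=True)
for n in ('top','side'):
    p=imaging.read_camera(n); save(p,n+'1.png'); np.savez(n+'1.npz',**{k:v for k,v in p.items()})
    print(n,p['fx'],p['cam_to_world'].tolist())
    for t in ['jig','stop_face','hinge','flap','bar_mid','jaw','mate','nose_mid','tube','compound_bar']:
        for r in imaging.look_for(p,t)[:3]: print(t,np.round(r['centre']),round(r['score'],2),pt(p,*r['centre']))
s=bot.observe(); print(s)
E
```

```text
pics
top 419.68113008203403 [[-0.02474614410163789, -0.9821110964788796, 0.1866692865073251, 0.4189560771187042], [-0.9996861910037124, 0.025037690213029998, -0.0007959807066175137, 0.07139932396538552], [-0.0038920262833055867, -0.1866304054591566, -0.9824224874714345, 0.9093697117309255], [0.0, 0.0, 0.0, 1.0]]
jig [309. 200.] 0.57 [0.5954 0.0768 0.033 ]
stop_face [309. 199.] 0.62 [0.5977 0.0768 0.0324]
hinge [305. 203.] 0.62 [0.5886 0.0854 0.0356]
flap [305. 210.] 0.82 [0.5735 0.0857 0.0361]
flap [326. 218.] 0.7 [0.5557 0.0418 0.033 ]
flap [318. 115.] 0.41 [0.7927 0.0521 0.0193]
bar_mid [308. 208.] 0.94 [0.578  0.0793 0.0338]
jaw [330. 218.] 0.68 [0.5555 0.0334 0.0333]
jaw [388. 259.] 0.65 [ 0.467  -0.0856  0.0236]
jaw [341. 301.] 0.58 [0.3836 0.0159 0.022 ]
mate [376. 200.] 0.9 [ 0.5938 -0.0673  0.0229]
nose_mid [304. 205.] 0.83 [0.5844 0.0876 0.0353]
tube [317. 118.] 0.93 [0.7919 0.0542 0.004 ]
compound_bar [226. 165.] 0.67 [0.676  0.2538 0.0375]
side 487.80503831577255 [[-0.9981203897419592, -0.05106562815402497, 0.03388198935414552, 0.5617604424093914], [-0.06092831927355382, 0
[... 613 characters left out ...]
.759  0.0784 0.0582]
tube [314. 218.] 0.34 [0.6092 0.1133 0.0442]
compound_bar [265. 292.] 0.75 [0.6776 0.2638 0.0373]
{'clock': 1.1, 'qpos': array([74.257 , 26.7841, -0.6617, 91.8259,  0.344 , 61.3866, -3.2256]), 'joint_vel': array([-0.0569, -0.0604,  0.0167,  0.0448, -0.0687, -0.0511, -0.0763]), 'tau': array([  0.0001, -53.2242,   0.0213, -25.1635,   0.0115,   0.0011,
         0.    ]), 'tool_pos': array([ 0.1492, -0.6327,  0.2313]), 'ee_rot': array([[ 0.9733,  0.2296, -0.    ],
       [ 0.2296, -0.9733, -0.0001],
       [-0.0001,  0.0001, -1.    ]]), 'force': array([ 1.1208,  1.0482, -0.0777]), 'torque': array([-0.025 , -0.0231,  0.0149]), 'grip_force': 0.0, 'opening': 0.9999325844842888}
```

```bash
python3 - <<'E'
import cv2
a=cv2.imread('pics/top1.png')[120:330,200:440]; cv2.imwrite('pics/t2.png',cv2.resize(a,(686,600),interpolation=cv2.INTER_CUBIC))
a=cv2.imread('pics/side1.png')[110:310,190:460]; cv2.imwrite('pics/s2.png',cv2.resize(a,(800,593),interpolation=cv2.INTER_CUBIC))
E
```

```text
(no output)
```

View pics/t2.png

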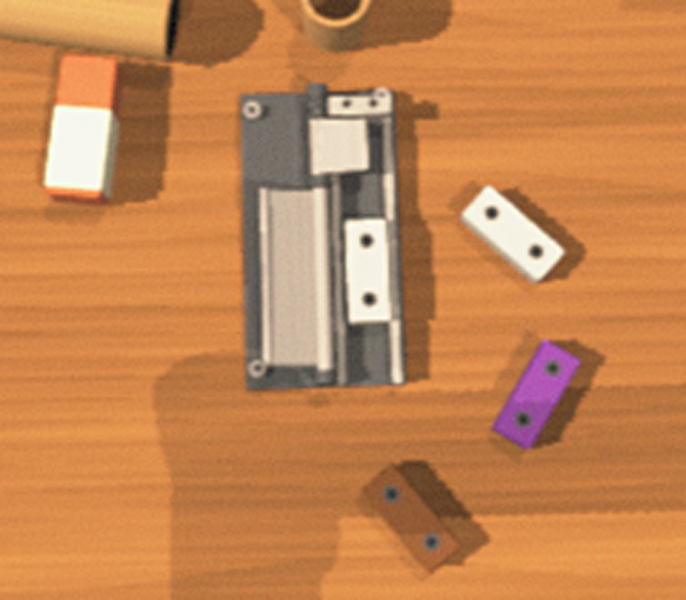

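View pics/s2.png

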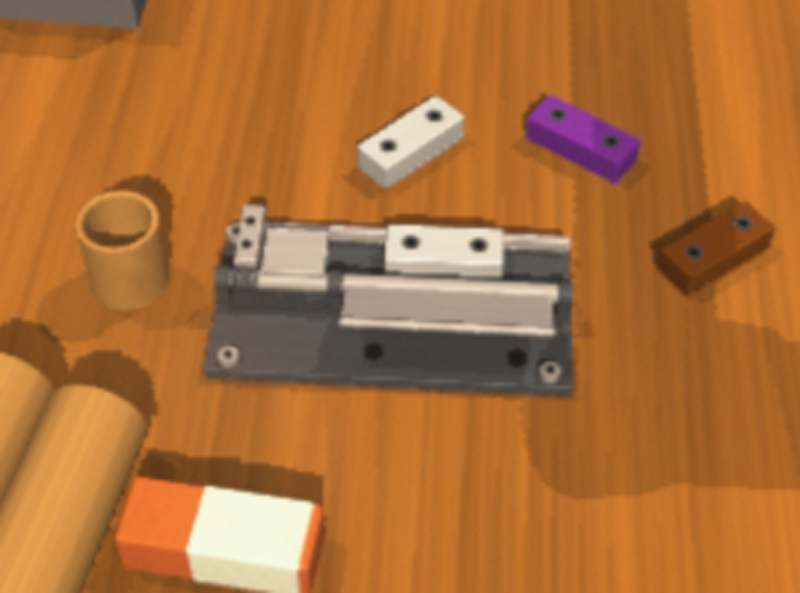

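The top crop shows the jig, with the bright jaw in its slide-way at crop (367,270), which is image (328,214). The press bar is at crop (295,275), the nose plate at (340,147) and the stop block at (358,105).

Candidates for the jaw:
- Bright block in the slide-way, (328,214). This is the jaw: it lies between the walls, short of the nose.
- Bright block on the bench, (379,202). This is the mate.
- Purple (388,258) and brown (341,301) blocks. These are look-alikes.

The enlarged crop confirms this. Next I'll fit the jig and jaw poses.

```bash
cat > fit.py <<'E'
from h import *
np.set_printoptions(precision=4,suppress=True)
def cloud(p):
    v,u=np.mgrid[:400,:640]; d=p['depth']
    c=np.stack([(u-p['cx'])/p['fx']*d,(v-p['cy'])/p['fy']*d,d,np.ones_like(d)],-1)
    w=(c@p['cam_to_world'].T)[...,:3]; w[d<=0]=np.nan; return w
def box(m,w):
    r=cv2.minAreaRect((w[m][:,:2]*1000).astype(np.float32)); return r
if __name__=='__main__':
  for n in ('top','side'):
    p=np.load(n+'1.npz'); w=cloud(p); X,Y,Z=w[...,0],w[...,1],w[...,2]
    f=p['frame'].astype(int); 
    roi=(X>.40)&(X<.75)&(Y>-.03)&(Y<.19)
    m=roi&(Z>.006)&(Z<.07); m=cv2.morphologyEx(m.astype(np.uint8),cv2.MORPH_OPEN,np.ones((3,3)))
    k,l,s,_=cv2.connectedComponentsWithStats(m); i=1+np.argmax(s[1:,4]); print(n,'jig',box(l==i,w),s[i])
    # bright jaw top
    b=(f.min(-1)>185)&roi&(Z>.024)&(Z<.045); b=cv2.morphologyEx(b.astype(np.uint8),cv2.MORPH_OPEN,np.ones((3,3)))
    k,l,s,c=cv2.connectedComponentsWithStats(b)
    for j in range(1,k):
        if s[j,4]>40: print(' bright',c[j],s[j],box(l==j,w),np.nanmedian(Z[l==j]))
    print(' plate corners on z=10:')
    T=p['cam_to_world']
    # dark-vs-wood edge: wood is saturated orange
    sat=(f.max(-1)-f.min(-1)); g=(sat<45)&roi; g=cv2.morphologyEx(g.astype(np.uint8),cv2.MORPH_OPEN,np.ones((3,3)))
    k,l,s,c=cv2.connectedComponentsWithStats(g); i=1+np.argmax(s[1:,4]); ys,xs=np.where(l==i)
    r=np.stack([(xs-p['cx'])/p['fx'],(ys-p['cy'])/p['fy'],np.ones(len(xs))],1)@T[:3,:3].T
    q=T[:3,3]+r*((.010-T[2,3])/r[:,2])[:,None]
    print(cv2.minAreaRect((q[:,:2]*1000).astype(np.float32)))
E
python3 fit.py
```

```text
top jig ((595.3250122070312, 71.35626983642578), (230.2891082763672, 120.02854919433594), 0.30306142568588257) [ 284  149   58  107 5677]
 bright [318.1683 170.4917] [310 162  18  18 303] ((658.4883422851562, 54.892616271972656), (36.5405387878418, 38.575828552246094), 88.61038208007812) 0.03778753292465964
 bright [327.9929 214.2259] [321 197  15  35 425] ((564.30224609375, 37.45771789550781), (73.868896484375, 29.09720230102539), 0.8028830289840698) 0.03267805078345609
 plate corners on z=10:
((598.4947509765625, 69.94388580322266), (235.8917236328125, 118.97787475585938), 0.19021563231945038)
side jig ((597.5545043945312, 73.82563018798828), (118.64786529541016, 229.55174255371094), 89.9091567993164) [ 259  179  124   63 6316]
 bright [339.2897 192.4903] [321 186  38  13 359] ((565.8971557617188, 39.37739562988281), (71.45844268798828, 31.265605926513672), 2.195000410079956) 0.032093085139779265
 plate corners on z=10:
((598.4378662109375, 68.95050048828125), (138.17916870117188, 231.28408813476562), 89.42366790771484)
```

move_arm([
  [0, 0, 0, 0, 0, 6.3],
  [0, 0, 0, 0, 0, 6.4],
  [24, -40, 0, 0, 0, 0],
  [24, -40, 0, 0, 0, 0],
  [24, -40, 0, 0, 0, 0],
  [24, -40, 0, 0, 0, 0],
  [24, -40, 0, 0, 0, 0],
  [24, -40, 0, 0, 0, 0],
  [24, -40, 0, 0, 0, 0],
  [24, -40, 0, 0, 0, 0],
  [24, -40, 0, 0, 0, 0],
  [24, -40, 0, 0, 0, 0],
], grip=0.43, newtons=60)

```text
clock: 2.3
tool_pos: [0.386, -0.2286, 0.2317]
ee_rot: [[1.0, 0.01, 0.001], [0.01, -1.0, -0.001], [0.001, 0.001, -1.0]]
force: [0.4, 0.1, -0.7]
opening: 0.576
grip_force: 0.0
```

move_arm([
  [16, -37, 10, 0, 0, 0],
  [16, -37, 10, 0, 0, 0],
  [16, -37, 10, 0, 0, 0],
  [16, -37, 10, 0, 0, 0],
  [16, -37, 10, 0, 0, 0],
  [16, -37, 15, 0, 0, 0],
  [16, -37, 15, 0, 0, 0],
  [14, -37, 15, 0, 0, 0],
  [0, 0, 0, 0, 0, 0],
  [0, 0, 0, 0, 0, 0],
])

```text
clock: 3.3
tool_pos: [0.508, 0.0679, 0.1358]
ee_rot: [[1.0, 0.012, -0.001], [0.012, -1.0, 0.0], [-0.001, -0.0, -1.0]]
force: [0.2, -1.0, 1.0]
opening: 0.573
grip_force: 0.0
```

```bash
python3 - <<'E'
from h import *
s=bot.observe(); print(s['tool_pos'],s['ee_rot'][:,0],s['opening'],s['force'])
for n in ('top','side'):
    p=imaging.read_camera(n); save(p,n+'3.png'); np.savez(n+'3.npz',**{k:v for k,v in p.items()})
a=cv2.imread('pics/side3.png')[60:260,200:440]
b=cv2.imread('pics/top3.png')[110:310,200:440]
cv2.imwrite('pics/c3.png',cv2.resize(np.hstack([a,b]),(800,333),interpolation=cv2.INTER_CUBIC))
E
```

```text
[0.50797894 0.0678914  0.13578951] [ 0.9999221   0.01241989 -0.00123754] 0.5728366033510502 [ 0.2119439  -0.95050884  0.97458782]
```

View pics/c3.png

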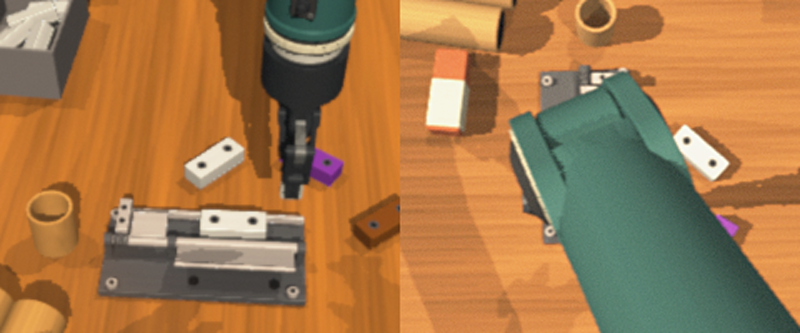

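The side view shows the gripper over the bar's rear end, with its tip at about image (375,177). Only the top camera is blocked. I'll measure the fingertips from depth.

```bash
python3 - <<'E'
from fit import *
p=np.load('side3.npz'); w=cloud(p).reshape(-1,3)
m=(abs(w[:,0]-.508)<.05)&(w[:,2]>.08)&(w[:,2]<.2)&(w[:,1]>0)&(w[:,1]<.16)
q=w[m]
for z in np.arange(.11,.2,.006):
    r=q[(q[:,2]>=z)&(q[:,2]<z+.006)]
    if len(r): print(round(z,3),len(r),'x',r[:,0].min(),r[:,0].max(),'y',np.round(np.percentile(r[:,1],[0,10,50,90,100]),4))
print(q[:,2].min())
E
```

```text
0.134 5 x 0.5039824583640509 0.5190260270858452 y [0.0955 0.0959 0.0978 0.0982 0.0982]
0.14 14 x 0.4995340038172721 0.5197650808944121 y [0.0412 0.0595 0.0982 0.0994 0.1003]
0.146 27 x 0.4998926522672592 0.5199961086898506 y [0.096  0.098  0.1024 0.1043 0.1052]
0.152 29 x 0.49884350675036637 0.5203310758149051 y [0.0959 0.098  0.1031 0.1052 0.1058]
0.158 30 x 0.4993081813314036 0.5208263302974772 y [0.0954 0.0978 0.1043 0.1053 0.1067]
0.164 23 x 0.5033015892297207 0.5164813097371901 y [0.0419 0.0426 0.1052 0.1066 0.1068]
0.182 12 x 0.5020707051181355 0.5225005779319285 y [0.0991 0.1005 0.1201 0.1227 0.1228]
0.188 53 x 0.496448769163618 0.5229643705053049 y [0.0996 0.1182 0.1224 0.124  0.1252]
0.194 50 x 0.49731534146208345 0.5218695188572678 y [0.098  0.1158 0.1204 0.1253 0.1258]
0.1384082674330227
```

move_arm([
  [0, -2, 10, 0, 0, 0],
  [0, 0, 20, 0, 0, 0],
  [0, 0, 30, 0, 0, 0],
  [0, 0, 20, 0, 0, 0],
  [0, 0, 9, 0, 0, 0],
  [0, 0, 0, 0, 0, 0],
  [0, 0, 0, 0, 0, 0],
], grip=0.38)

```text
clock: 4.1
tool_pos: [0.5087, 0.0688, 0.0479]
ee_rot: [[1.0, 0.009, 0.001], [0.009, -1.0, 0.0], [0.001, -0.0, -1.0]]
force: [0.9, 1.1, -0.3]
opening: 0.618
grip_force: 0.0
```

move_arm([
  [0, 0, 4, 0, 0, 0],
  [0, 0, 4, 0, 0, 0],
  [0, 0, 4, 0, 0, 0],
  [0, 0, 3, 0, 0, 0],
  [0, 0, 0, 0, 0, 0],
  [0, 0, 0, 0, 0, 0],
])

```text
clock: 4.7
tool_pos: [0.5087, 0.0695, 0.0325]
ee_rot: [[1.0, 0.01, 0.001], [0.01, -1.0, 0.0], [0.001, -0.0, -1.0]]
force: [0.1, 1.8, 4.3]
opening: 0.617
grip_force: 1.6
```

move_arm([
  [0, 0, 3, 0, 0, 0],
  [0, 0, 3, 0, 0, 0],
  [0, 0, 3, 0, 0, 0],
  [0, 0, 2, 0, 0, 0],
  [0, 0, 1.5, 0, 0, 0],
  [0, 0, 0, 0, 0, 0],
  [0, 0, 0, 0, 0, 0],
])

```text
clock: 5.4
tool_pos: [0.5087, 0.0694, 0.0198]
ee_rot: [[1.0, 0.01, 0.001], [0.01, -1.0, 0.0], [0.001, -0.0, -1.0]]
force: [0.9, 2.9, 6.0]
opening: 0.623
grip_force: 3.1
```

```bash
python3 - <<'E'
from fit import *
p=imaging.read_camera('side'); save(p,'side4.png'); np.savez('side4.npz',**p)
a=p['frame'][120:260,240:420][...,::-1]; cv2.imwrite('pics/c4.png',cv2.resize(a,(771,600),interpolation=cv2.INTER_CUBIC))
w=cloud(p).reshape(-1,3)
# bar profile ahead of finger
m=(w[:,0]>.54)&(w[:,0]<.61)&(w[:,1]>.06)&(w[:,1]<.13); q=w[m]
for y in np.arange(.064,.13,.006):
    r=q[(q[:,1]>=y)&(q[:,1]<y+.006)]
    if len(r): print(round(y,3),len(r),np.percentile(r[:,2],[10,50,90]))
E
```

```text
0.064 246 [0.0346 0.3371 0.3596]
0.07 257 [0.0311 0.0366 0.3527]
0.076 315 [0.0271 0.1881 0.3487]
0.082 319 [0.0259 0.2154 0.3412]
0.088 272 [0.0246 0.1816 0.34  ]
0.094 149 [0.0223 0.0244 0.3366]
0.1 125 [0.0206 0.0226 0.0245]
0.106 125 [0.0099 0.0209 0.0232]
0.112 208 [0.0091 0.0175 0.0224]
0.118 99 [0.0084 0.0101 0.0123]
0.124 127 [0.0033 0.0097 0.0116]
```

View pics/c4.png

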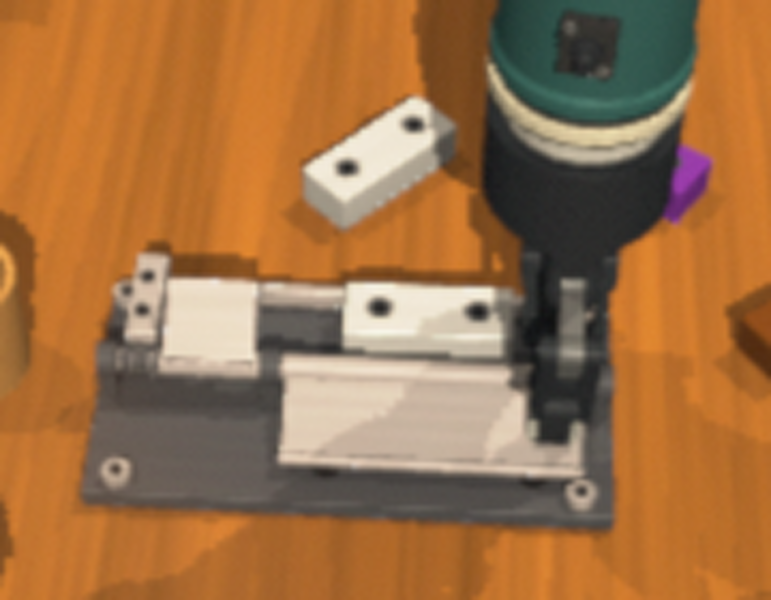

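The view shows the bar down (slope about 0.25 rad, so the flap is at about 0.57), the plate raised, and the second finger behind the jaw at crop (515,310). Next I push forward.

move_arm([
  [4, 0, 0, 0, 0, 0],
  [4, 0, 0, 0, 0, 0],
  [4, 0, 0, 0, 0, 0],
  [4, 0, 0, 0, 0, 0],
  [4, 0, 0, 0, 0, 0],
  [4, 0, 0, 0, 0, 0],
  [4, 0, 0, 0, 0, 0],
  [4, 0, 0, 0, 0, 0],
  [4, 0, 0, 0, 0, 0],
  [4, 0, 0, 0, 0, 0],
])

```text
clock: 6.45
tool_pos: [0.5449, 0.0693, 0.0189]
ee_rot: [[1.0, 0.011, -0.007], [0.011, -1.0, -0.002], [-0.007, 0.001, -1.0]]
force: [-6.8, 1.8, 8.6]
opening: 0.619
grip_force: 4.6
```

```bash
cat > jw.py <<'E'
from fit import *
import sys
n=sys.argv[1]
s=bot.observe(); print(s['tool_pos'],s['force'],s['torque'])
p=imaging.read_camera('side'); save(p,n+'.png')
a=p['frame'][120:260,240:420][...,::-1]; cv2.imwrite('pics/'+n+'c.png',cv2.resize(a,(771,600),interpolation=cv2.INTER_CUBIC))
w=cloud(p); X,Y,Z=w[...,0],w[...,1],w[...,2]; f=p['frame'].astype(int)
b=(f.min(-1)>150)&(f.max(-1)-f.min(-1)<60)&(X>.5)&(X<.72)&(Y>.022)&(Y<.058)&(Z>.028)&(Z<.036)
b=cv2.morphologyEx(b.astype(np.uint8),cv2.MORPH_OPEN,np.ones((3,3)))
k,l,st,c=cv2.connectedComponentsWithStats(b)
for j in range(1,k):
    if st[j,4]>60: print(c[j],st[j],box(l==j,w),'xmin/max',X[l==j].min(),X[l==j].max())
m=(X>.56)&(X<.62)&(Y>.09)&(Y<.115)&(Z>.014)&(Z<.045)
A=np.polyfit(Y[m],Z[m],1); print('bar slope',np.arctan(A[0]),'flap~',.32-np.arctan(A[0]))
E
python3 jw.py m1
```

```text
[0.5449 0.0693 0.0189] [-6.808   1.7943  8.635 ] [0.4746 1.5076 0.0707]
[320.1514 191.4429] [305 185  32  14 350] ((602.6075439453125, 38.35005187988281), (31.97089958190918, 61.61016845703125), 88.91716766357422) xmin/max 0.5720367693262485 0.6332169424724174
bar slope -0.22283741818895242 flap~ 0.5428374181889524
```

move_arm([
  [4, 0, 0, 0, 0, 0],
  [4, 0, 0, 0, 0, 0],
  [4, 0, 0, 0, 0, 0],
  [4, 0, 0, 0, 0, 0],
  [4, 0, 0, 0, 0, 0],
  [4, 0, 0, 0, 0, 0],
  [4, 0, 0, 0, 0, 0],
  [4, 0, 0, 0, 0, 0],
  [4, 0, 0, 0, 0, 0],
  [4, 0, 0, 0, 0, 0],
])

```text
clock: 7.5
tool_pos: [0.585, 0.0698, 0.0188]
ee_rot: [[1.0, 0.011, -0.007], [0.011, -1.0, -0.001], [-0.007, 0.001, -1.0]]
force: [-6.4, 1.4, 7.9]
opening: 0.619
grip_force: 4.4
```

```bash
python3 jw.py m2
```

```text
[0.585  0.0698 0.0188] [-6.4379  1.4297  7.9193] [0.5267 1.5047 0.0258]
[306.8011 191.1768] [300 185  17  13 181] ((626.5728149414062, 38.82150650024414), (30.566932678222656, 32.64690017700195), 5.313316345214844) xmin/max 0.6102261063568518 0.6431879240854977
bar slope -0.05474163817144779 flap~ 0.3747416381714478
```

View pics/m2c.png

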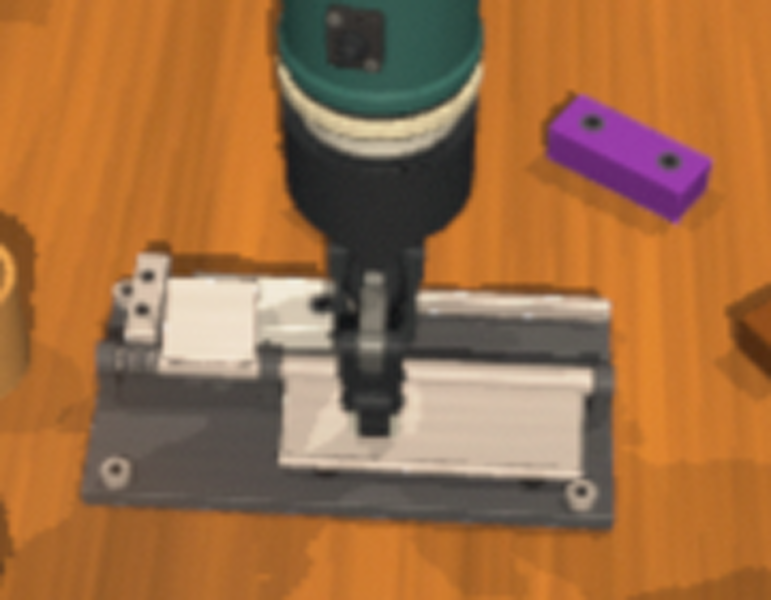

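The jaw is going under the plate with the force steady. The finger in the window spoils the slope estimate. About 12 mm remain, so I feel slowly for the stop.

move_arm([
  [3, 0, 0, 0, 0, 0],
  [3, 0, 0, 0, 0, 0],
  [2, 0, 0, 0, 0, 0],
  [1.5, 0, 0, 0, 0, 0],
  [0, 0, 0, 0, 0, 0],
])

```text
clock: 8.05
tool_pos: [0.5948, 0.0699, 0.0188]
ee_rot: [[1.0, 0.011, -0.006], [0.011, -1.0, -0.001], [-0.006, 0.001, -1.0]]
force: [-5.2, 1.7, 7.4]
opening: 0.621
grip_force: 3.9
```

move_arm([
  [1.5, 0, 0, 0, 0, 0],
  [1.5, 0, 0, 0, 0, 0],
  [0, 0, 0, 0, 0, 0],
])

```text
clock: 8.35
tool_pos: [0.5961, 0.0699, 0.0186]
ee_rot: [[1.0, 0.01, -0.01], [0.01, -1.0, -0.002], [-0.01, 0.002, -1.0]]
force: [-9.1, 1.4, 9.9]
opening: 0.616
grip_force: 6.2
```

move_arm([
  [1.5, 0, 0, 0, 0, 0],
  [1.5, 0, 0, 0, 0, 0],
  [0, 0, 0, 0, 0, 0],
])

```text
clock: 8.65
tool_pos: [0.5962, 0.0698, 0.0183]
ee_rot: [[1.0, 0.01, -0.016], [0.01, -1.0, -0.003], [-0.016, 0.003, -1.0]]
force: [-15.7, 1.9, 15.7]
opening: 0.617
grip_force: 10.2
```

```bash
python3 jw.py m3
```

```text
[0.5962 0.0698 0.0183] [-15.7025   1.8743  15.6924] [ 0.1849  3.4451 -0.393 ]
[303.9057 191.1226] [300 185  10  13 106] ((633.1976928710938, 39.66328811645508), (17.30172348022461, 30.75449562072754), 5.2583394050598145) xmin/max 0.6234094684428317 0.6431081395371238
bar slope -0.05677340246161723 flap~ 0.3767734024616172
```

View pics/m3c.png

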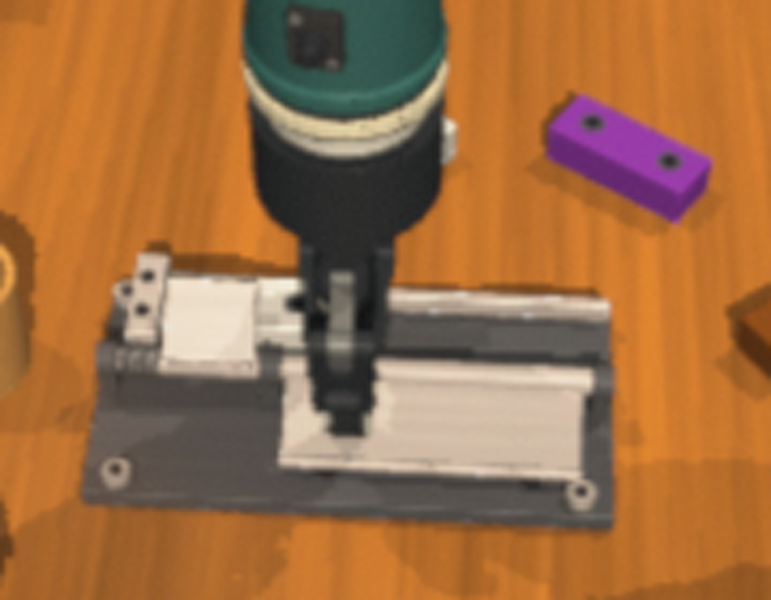

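The force climbs while x stays still, so the jaw is home against the stop. I back off with the bar still down, then raise.

move_arm([
  [-3, 0, 0, 0, 0, 0],
  [-3, 0, 0, 0, 0, 0],
  [-3, 0, 0, 0, 0, 0],
  [-3, 0, 0, 0, 0, 0],
  [0, 0, 0, 0, 0, 0],
  [0, 0, 0, 0, 0, 0],
])

```text
clock: 9.3
tool_pos: [0.594, 0.07, 0.0207]
ee_rot: [[1.0, 0.01, 0.005], [0.01, -1.0, 0.001], [0.005, -0.001, -1.0]]
force: [2.8, 1.8, 5.5]
opening: 0.621
grip_force: 3.0
```

```bash
python3 jw.py m4
```

```text
[0.594  0.07   0.0207] [2.8496 1.7871 5.5304] [ 0.4983 -0.5541 -0.0997]
[304.7951 191.082 ] [300 185  12  13 122] ((631.323974609375, 39.09806442260742), (21.126983642578125, 30.72286033630371), 5.081605911254883) xmin/max 0.6196539368978059 0.6430977141374454
bar slope 0.014032788056268135 flap~ 0.3059672119437319
```

View pics/m4c.png

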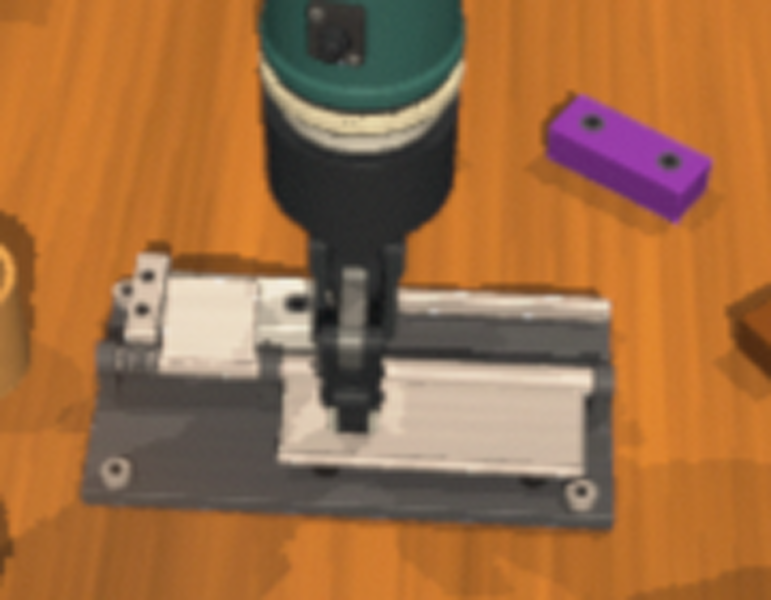

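The jaw stayed put, with its hole still at crop (297,302). The finger is free, so I raise it.

move_arm([
  [-3, 0, 0, 0, 0, 0],
  [0, 0, 0, 0, 0, 0],
  [0, 0, -4, 0, 0, 0],
  [0, 0, -4, 0, 0, 0],
  [0, 0, -4, 0, 0, 0],
  [0, 0, -4, 0, 0, 0],
  [0, 0, -10, 0, 0, 0],
  [0, 0, -30, 0, 0, 0],
  [0, 0, -40, 0, 0, 0],
  [0, 0, -40, 0, 0, 0],
  [0, 0, 0, 0, 0, 0],
  [0, 0, 0, 0, 0, 0],
])

```text
clock: 10.55
tool_pos: [0.5889, 0.0696, 0.157]
ee_rot: [[1.0, 0.01, 0.002], [0.01, -1.0, -0.0], [0.002, 0.0, -1.0]]
force: [-0.1, -0.9, -0.7]
opening: 0.62
grip_force: 0.0
```

move_arm([
  [-25, 40, -10, 0, 0, 0],
  [-25, 40, 0, 0, 0, 0],
  [-25, 40, 0, 0, 0, 0],
  [-25, 40, 0, 0, 0, 0],
  [-15, 45, 0, 0, 0, 0],
  [-15, 45, 0, 0, 0, 0],
  [0, 45, 0, 0, 0, 0],
  [0, 0, 0, 0, 0, 0],
  [0, 0, 0, 0, 0, 0],
])

```text
clock: 11.45
tool_pos: [0.4602, -0.2271, 0.1643]
ee_rot: [[1.0, 0.007, -0.003], [0.007, -1.0, 0.002], [-0.003, -0.002, -1.0]]
force: [0.4, 0.4, 0.9]
opening: 0.623
grip_force: 0.0
```

```bash
sed -i 's/^m=.*/m=(X>.52)\&(X<.61)\&(Y>.09)\&(Y<.113)\&(Z>.014)\&(Z<.05)/' jw.py; python3 jw.py m5; python3 - <<'E'
from h import *
p=imaging.read_camera('top'); save(p,'top5.png')
a=cv2.imread('pics/m5c.png'); a=cv2.resize(a,(400,311)); b=p['frame'][120:260,240:420][...,::-1]
cv2.imwrite('pics/f5.png',np.hstack([a,cv2.resize(b,(400,311),interpolation=cv2.INTER_CUBIC)]))
E
```

```text
[ 0.4602 -0.2271  0.1643] [0.42   0.3613 0.8744] [-0.0037 -0.0841 -0.0148]
[308.271  191.5226] [301 185  16  13 155] ((625.6253051757812, 39.074607849121094), (29.10208511352539, 30.634096145629883), 4.230368614196777) xmin/max 0.6101746998282931 0.6412499146497715
bar slope 0.06406291909937195 flap~ 0.25593708090062806
```

View pics/f5.png

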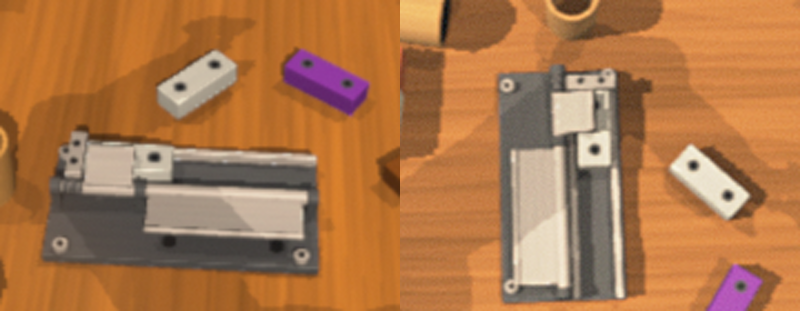

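The picture shows the jaw against the stop with the flap resting on its top: flap about 0.256, rear end about x = 0.610, hole unmoved.

```bash
python3 -c "
from plant import bot
print(bot.hand_in())"
```

```text
the job is handed in; nothing more can be done
None
```

The jaw was pushed fully home against the end stop with the bar held down; the flap then came down and clamps it, and the job was handed in at about 11.5 s of the 42 s allowed.

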